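# Start the eye-clinic laser with its key

### The job

Start up the treatment laser: take the yellow-headed key out of the key stand, ease it fully home into the key switch on the laser console without forcing it (the lock's pins are sticky and may need a wiggle), then turn it a quarter clockwise to the stop. The switch springs back when let go, so finish while still gripping the key and holding it turned; leave the other keys, the drops bottle, the lens case and the red stop button alone.

Things in the scene. Friction and masses are not known exactly. Their poses are not given: they have to be found in the camera images.
- laser_key: The laser's key: yellow plastic head 32 mm wide (x), 11 mm thick (y), 36 mm tall (z), steel blade below. Origin: middle of the head's flat underside; z points up out of the head. Starts upright, blade down, in one of the stand's three slots, underside 40 mm above the table. Same both ways round (half turn about z). About 35 g.
- key_tip (a point): Tip of the yellow-headed key's blade, 31 mm straight below the head's underside. Under the head comes a round neck 3.2 mm across and 7 mm long, then the wavy-edged blade, 9 mm wide along the key's x, 3.2 mm thick along y, with a rounded tip.
- key_stand: Fixed wooden block 160 x 50 x 40 mm (x, y, z), origin at the centre of its underside on the table. Three slots in its top, at -50, 0 and +50 mm along x, about 1.2 mm wider than a blade on each side; the keys stand in them with the head's underside on the block's top and the head's width along the block's x.
- console: Fixed cream laser console 280 x 360 mm (x, y), origin at the centre of its underside on the table; x points away from its user, y to the user's left. Its right part (y from -180 to -30 mm) is a flat deck 85 mm above the table with key switch, red stop button and lamps; its left part carries a screen that slopes up to 147 mm at the far edge.
- keyhole (a point): Middle of the keyhole's mouth, 93 mm above the table, at x -30, y -105 mm of the console; axes parallel to the console's, z up, x along the slot (the blade's width goes along x). Slot 11 x 5.2 mm with 1.5 mm bevelled edge, in a square steel plate with 47 mm black bezel, 8 mm above the deck. Fully home: the head's underside lies on this plate.
- keyway_end (a point): Where the key's tip lies when fully home, 31 mm straight below the keyhole's mouth. Two pairs of sticky sprung pins pinch the blade's edges from the two ends of the slot; they catch the tip about 12 and 24 mm deep. Each pair yields to a push of some 12 to 20 N, or to 5 to 14 N while the key is wiggled about a millimetre to and fro along the slot.
- keyswitch (a joint): Turn of the lock's plug, rad: 0 off (slot along the keyhole's x), growing clockwise seen from above to a stop at 1.57 (green mark). It turns only with the key within 2 to 3 mm of fully home; a turned key cannot be pulled out. A spring drives it back to 0: 0.02 N m at the start, 0.07 at the stop. The key has some 0.2 rad of play in it, so turn the hand that much further.
- blue_key: Another key, same shape but blue head, standing in another slot of the stand: leave it there.
- grey_key: Another key, same shape but grey head, standing in another slot of the stand: leave it there.
- estop (a joint): Travel of the red stop button on the console's deck (34 mm wide, top about 105 mm above the table, 115 mm beyond the keyhole along its x): 0 up, 0.005 m pressed. Leave it alone.
- drops: White eye-drops bottle with blue cap, 28 mm across, 62 mm tall, standing on the table; origin at the centre of its underside. Leave it alone.
- lens_case: Round black and grey lens case, 48 mm across, 26 mm tall, lying on the table; origin at the centre of its underside. Leave it alone.

How it is judged (in metres and radians):
On the way:
1. the yellow-headed key is fully home in the key switch, not yet turned (z of laser_key in the frame of keyhole below 0.003 m and horizontal distance between laser_key and keyhole below 0.004 m and angle between laser_key's own z axis and vertical below 0.15 rad and value of joint keyswitch below 0.35 rad), for 0.1 s.
At the end, for the whole second after the job is handed in: The yellow-headed key is fully home (head within 3.5 mm of the face plate, centred within 4 mm, upright within 9 degrees), the plug is held steadily turned clockwise by at least 1.25 of its 1.57 rad, and the fingers still grip the key with over 2 N (value of joint keyswitch above 1.25 rad and velocity of joint keyswitch below 0.1 rad/s and z of laser_key in the frame of keyhole below 0.0035 m and horizontal distance between laser_key and keyhole below 0.004 m and angle between laser_key's own z axis and vertical below 0.15 rad and contact force between the fingers and laser_key above 2 N); the arm keeps its last pose, push and grip.
It fails at once if another key is pulled up or shifted by more than 10 mm (distance of any of blue_key, grey_key from where it was at the start of the episode above 0.01 m).
It fails at once if the drops bottle or the lens case is moved by more than 20 mm or the bottle knocked over (distance of any of drops, lens_case from where it was at the start of the episode above 0.02 m or angle between drops's own z axis and vertical above 0.6 rad).
It fails at once if the red stop button is pressed (value of joint estop above 0.003 m).
It fails at once if the key is forced: before the switch turns, it presses on the console with more than 60 N (contact force between laser_key and console above 60 N and value of joint keyswitch below 0.1 rad).
It also fails if it takes over 58 s, if anything falls off the work surface, if the arm or the gripper's body presses on something with over 40 N, if the wrist force passes 120 N, or if a joint passes its speed limit or range.

### The arm

A 7-joint arm with a two-finger parallel gripper is mounted at the origin on the work surface. World frame = base frame: x ahead of the robot, y to its left, z up, the work surface at z = 0. Lengths are in mm, angles in rad, forces in N, time in s.
With the tool pointing down it reaches from about 425 to 925 mm from the base axis. Payload 6.8 kg.
Tool frame: the origin (TCP) lies midway between the tips of the shut fingers; the grasp point (between the pads) lies 19 mm behind it; z points along the fingers, y is the direction in which the jaws open and shut (so a half turn about z gives the same grasp; the last joint's range is limited). The gripper opens to 88 mm and grips with 3 to 60 N. Pads are 20 mm wide; open, the fingers measure 115 mm over their backs; the gripper's body (75 mm by 178 mm) begins 61 mm behind the grasp point.
Start: joints at [0.996, 0.477, 0.022, 1.555, -0.011, 1.109, -0.083], TCP at [303.782, -602.797, 222.664] pointing down, gripper open.
Joint ranges: [-2.96, 2.96], [-0.34, 2.1], [-1.41, 1.46], [0.24, 2.44], [-1.37, 4.51], [0.17, 1.92], [-2.96, 2.96]. Speed limits (rad/s): [2.39, 2.39, 3.14, 3.14, 3.14, 3.14, 3.14].

### API

Orientations are given as a 3x3 rotation matrix whose columns are the frame's x, y, z axes.
In Python, from plant import manip gives the robot as it stands.
- The arm moves only by the shell command python3 -m handwheel 'ROWS' [FORCE]. ROWS is JSON, one flat list of numbers, 7 for each row, row after row: the closure, from 0 (fully open) to 1 (shut), then the shift along the tool's x, y, z in mm, then the turn, a rotation vector about the tool's x, y, z in degrees. A call has 1 to 12 rows; each row shifts and turns the pose as measured when the row begins, along the tool's axes as they then stand; what a row does not reach is not made up. A row lasts 1/8 s, in which the tool goes at most 62.5 mm and 10.7 degrees, less where a joint would pass 70% of its speed; a pose out of reach is approached as far as the arm can. A call with a gripper value outside its range is refused whole. The fingers move at their own pace and stop on an object; FORCE is the grip in N (left out, the last holds). Time passes only in rows, so rows that do not move let the fingers close. It gives the time, the measured TCP pose, the force and the opening at its end, in the units of the state.
- manip.state(): the state, without advancing time (a new reading comes with each control period).
- manip.camera(name): name is "side" or "top"; returns a dict with "color" (384x512x3 uint8, red, green, blue), "intrinsics" (3x3 intrinsics, pixels), "rvec" (rotation vector, rad) and "tvec" (3), from world to camera coordinates, as OpenCV has them. Camera axes: x right, y down, z forward; pixel columns grow to the right and rows downward; lengths in mm; the calibration is good to about 2 mm. A picture is of the moment at which its call begins. There is no depth.
- manip.close_job(): hands the job in, once; it reports no verdict.
The state is a dict: "time": time; "qpos": joint angles; "qd": joint speeds; "effort": joint torques, N m; "position": TCP position; "tool_rot": TCP orientation; "wrist_force": force on the tool from outside, world axes, zero at the start; "ft_torque": the same for the moment, N m; "width": finger opening in mm.
Only numpy, scipy, OpenCV 4.12 (cv2) and the standard library are available. Lean on these libraries where they do the work, as an engineer would, in place of code of your own. Each camera call takes 0.05 s, during which the arm holds its last target. There are 200 camera calls.

## Working session

There is one attempt and no reset: what is moved stays moved. The work goes in short steps, Python scripts to look and compute and a shell command to move; the robot and the scene stay as the last step left them, time stands still between calls to the robot, and variables do not carry over. Pictures are saved under pics/ and viewed, about 8 in all and at most 12, crops included, and the job is handed in when it is done.

```bash
mkdir -p pics && ls && cat > h.py <<'E'
import numpy as np, cv2
from plant import manip
def cam(n, save=None):
    c=manip.camera(n)
    if save: cv2.imwrite('pics/'+save, cv2.cvtColor(c['color'],cv2.COLOR_RGB2BGR))
    return c
def ray(c,uv):
    K=np.array(c['intrinsics'],float);R=cv2.Rodrigues(np.array(c['rvec'],float))[0];t=np.array(c['tvec'],float).ravel()
    d=R.T@np.linalg.inv(K)@np.array([uv[0],uv[1],1.]);return -R.T@t,d
def onz(c,uv,z):
    o,d=ray(c,uv);return o+d*(z-o[2])/d[2]
def proj(c,P):
    return cv2.projectPoints(np.array(P,float).reshape(-1,3),np.array(c['rvec'],float),np.array(c['tvec'],float),np.array(c['intrinsics'],float),None)[0].reshape(-1,2)
E
python3 - <<'E'
from h import *
s=manip.state();print({k:np.round(v,3).tolist() for k,v in s.items()})
for n in('side','top'):
    c=cam(n,n+'0.png');print(n,np.round(ray(c,(256,192)),2).tolist(),np.array(c['intrinsics']).round(0).tolist())
E
```

```text
pics
{'time': 0.0, 'qpos': [0.996, 0.478, 0.022, 1.556, -0.011, 1.109, -0.083], 'qd': [0.001, 0.001, -0.0, -0.0, 0.001, -0.001, 0.001], 'effort': [0.0, -58.285, 1.534, -27.261, -0.054, 0.017, 0.0], 'position': [303.502, -602.275, 221.715], 'tool_rot': [[0.893, 0.45, -0.001], [0.45, -0.893, 0.002], [-0.0, -0.002, -1.0]], 'wrist_force': [-0.192, 0.021, -0.242], 'ft_torque': [0.004, 0.036, 0.0], 'width': 88.023}
side [[428.08, -702.32, 809.82], [0.16, 0.64, -0.75]] [[476.0, 0.0, 257.0], [0.0, 476.0, 192.0], [0.0, 0.0, 1.0]]
top [[408.86, -74.46, 869.12], [0.19, -0.01, -0.98]] [[366.0, 0.0, 255.0], [0.0, 366.0, 192.0], [0.0, 0.0, 1.0]]
```

View pics/side0.png

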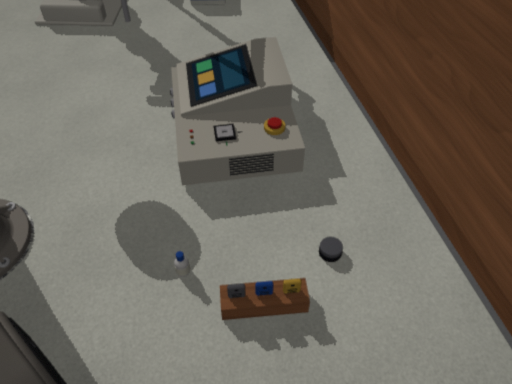

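View pics/top0.png

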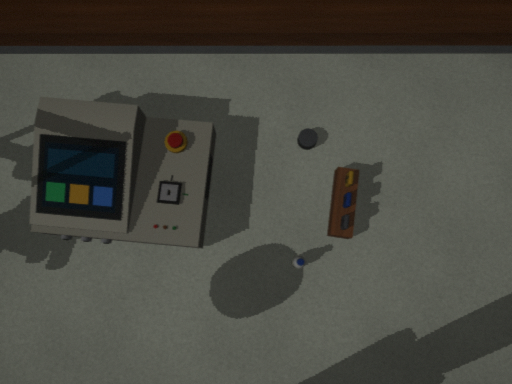

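The side view shows the yellow key at (292,285) and the switch at (225,132). The top view has them at (350,178) and (169,192), with the red button at (176,142). Next I'll measure these with masks.

```bash
cat > m.py <<'E'
from h import *
from scipy.optimize import least_squares
def tri(cs,uvs):
    A=np.zeros((3,3));b=np.zeros(3)
    for c,uv in zip(cs,uvs):
        o,d=ray(c,uv);d=d/np.linalg.norm(d);M=np.eye(3)-np.outer(d,d);A+=M;b+=M@o
    p=np.linalg.solve(A,b);return p
def blob(m,near=None,r=40):
    m=m.astype(np.uint8)
    if near is not None:
        k=np.zeros_like(m);cv2.circle(k,near,r,1,-1);m=m*k
    cs=cv2.findContours(m,cv2.RETR_EXTERNAL,cv2.CHAIN_APPROX_NONE)[0]
    c=max(cs,key=cv2.contourArea);return c
E
python3 - <<'E'
from m import *
near={'side':dict(y=(292,285),k=(225,132),e=(275,125),s=(264,298)),'top':dict(y=(350,178),k=(169,192),e=(176,142),s=(343,203))}
C={n:cam(n) for n in near};P={}
for n,c in C.items():
    h=cv2.cvtColor(c['color'],cv2.COLOR_RGB2HSV).astype(int);H,S,V=h[...,0],h[...,1],h[...,2]
    N=near[n]
    my=(H>19)&(H<35)&(S>140)&(V>60); mk=V<45; ms=(H<14)&(S>90)&(V>30)
    for nm,m,r in(('y',my,18),('k',mk,16),('s',ms|my|((H>100)&(S>120)),60)):
        b=blob(m,N[nm],r);R=cv2.minAreaRect(b)
        M=cv2.moments(b);P[n,nm]=(M['m10']/M['m00'],M['m01']/M['m00'])
        print(n,nm,'area',cv2.contourArea(b),'rect',np.round(R[0],1),np.round(R[1],1),round(R[2],1),'cent',np.round(P[n,nm],1))
        z={'y':76,'k':93,'s':40}[nm]
        q=np.array([onz(c,p,z)[:2] for p in cv2.boxPoints(R)]);print('   world box z',z,q.round(0).tolist(), 'mean',q.mean(0).round(1))
    x,y=N['k'];crop=cv2.resize(c['color'][y-24:y+24,x-24:x+24],None,fx=8,fy=8,interpolation=cv2.INTER_CUBIC)
    x,y=N['y'];crop2=cv2.resize(c['color'][y-24:y+24,x-24:x+24],None,fx=8,fy=8,interpolation=cv2.INTER_CUBIC)
    C[n]['crop']=np.hstack([crop,crop2])
im=np.vstack([C['side']['crop'],C['top']['crop']]);im=cv2.resize(im,(600,600))
cv2.imwrite('pics/crops.png',cv2.cvtColor(np.clip(im*1.5,0,255).astype(np.uint8),cv2.COLOR_RGB2BGR))
for nm in'yk': print(nm,tri([C['side'],C['top']],[P['side',nm],P['top',nm]]).round(1))
E
```

```text
side y area 162.0 rect [291.5 285.5] [12.2 17.8] 84.8 cent [291.4 284.9]
   world box z 76 [[580.0, -288.0], [612.0, -292.0], [606.0, -316.0], [575.0, -311.0]] mean [ 593.2 -302. ]
side k area 56.0 rect [224.5 132.7] [14.6 20.6] 86.8 cent [225.4 136.9]
   world box z 93 [[540.0, 129.0], [586.0, 122.0], [577.0, 73.0], [532.0, 81.0]] mean [558.8 101.1]
side s area 2539.0 rect [264.1 298.5] [34.1 88. ] 85.0 cent [266.1 299.5]
   world box z 40 [[472.0, -249.0], [633.0, -274.0], [616.0, -341.0], [464.0, -316.0]] mean [ 546.2 -294.8]
top y area 57.5 rect [349.5 178.1] [ 5.9 14.6] 6.3 cent [349.6 178. ]
   world box z 76 [[580.0, -280.0], [613.0, -285.0], [611.0, -298.0], [578.0, -293.0]] mean [ 595.7 -288.9]
top k area 463.5 rect [169.7 190.7] [22.8 25.6] 8.1 cent [169.4 192.1]
   world box z 93 [[541.0, 133.0], [597.0, 128.0], [589.0, 79.0], [533.0, 84.0]] mean [564.9 106. ]
top s area 1330.5 rect [343.1 202.2] [24.4 69.3] 5.9 cent [342.3 206.1]
   world box z 40 [[471.0, -242.0], [632.0, -265.0], [626.0, -322.0], [466.0, -296.0]] mean [ 548.7 -281.2]
y [ 597.7 -293.    61.9]
k [563.8 111.4  71. ]
```

View pics/crops.png

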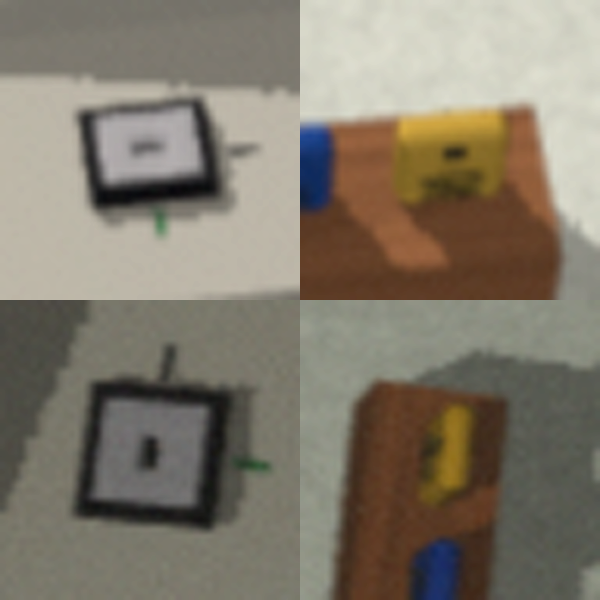

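The crops show the slot running along world x, with the green mark on the right. Slot centre is about (224,131) in the side view and (168.6,192) in the top view. The yellow head is upright at the +x end of the stand. I'll refine both poses by casting silhouette edges at the right heights.

```bash
python3 - <<'E'
from m import *
C={n:cam(n) for n in('side','top')}
near={'side':((292,285),(224,131)),'top':((350,178),(169,192))}
slot={}
for n,c in C.items():
    h=cv2.cvtColor(c['color'],cv2.COLOR_RGB2HSV).astype(int);H,S,V=h[...,0],h[...,1],h[...,2]
    g=cv2.cvtColor(c['color'],cv2.COLOR_RGB2GRAY).astype(float)
    x,y=near[n][1]
    w=g[y-4:y+5,x-4:x+5];w=np.clip(np.median(w)-8-w,0,None);yy,xx=np.mgrid[y-4:y+5,x-4:x+5]
    slot[n]=((w*xx).sum()/w.sum(),(w*yy).sum()/w.sum())
    # bright plate
    p=g[y-16:y+17,x-16:x+17];t,_=cv2.threshold(p.astype(np.uint8),0,255,cv2.THRESH_OTSU)
    m=np.zeros(g.shape,np.uint8);m[y-16:y+17,x-16:x+17]=(p>t)
    nl,lab,st,ce=cv2.connectedComponentsWithStats(m)
    l=lab[y,x-5] or lab[y-3,x]
    b=blob(lab==l);R=cv2.minAreaRect(b);
    ap=cv2.boxPoints(R);q=np.array([onz(c,u,93)[:2] for u in ap])
    print(n,'slot',np.round(slot[n],2),'world',onz(c,slot[n],93).round(1),'plate',np.round(R[0],1),np.round(R[1],1),'ctr',onz(c,R[0],93).round(1)[:2],'box',q.round(0).tolist())
    my=(H>19)&(H<35)&(S>120)&(V>50);b=blob(my,near[n][0],18);bp=cv2.boxPoints(cv2.minAreaRect(b))
    print('  yellow world by corner (z40,z76):',[(np.round(u,1).tolist(),onz(c,u,40)[:2].round(1).tolist(),onz(c,u,76)[:2].round(1).tolist()) for u in bp])
print('slot tri',tri(C.values(),[slot[n] for n in C]).round(1))
# console edges & stand yaw
c=C['side'];print('head top edge yaw etc')
E
```

```text
side slot [223.86 131.06] world [558.4 106.7  93. ] plate [224.4 130.5] [10.  15.1] ctr [559.9 108.2] box [[545.0, 127.0], [580.0, 124.0], [574.0, 90.0], [541.0, 93.0]]
  yellow world by corner (z40,z76): [([283.0, 279.0], [589.9, -265.5], [582.4, -285.9]), ([300.0, 279.0], [620.5, -273.4], [611.5, -293.4]), ([300.0, 292.0], [612.2, -299.2], [603.5, -318.1]), ([283.0, 292.0], [582.2, -291.5], [575.0, -310.7])]
top slot [168.4  192.12] world [561.7 108.6  93. ] plate [168.5 191.8] [16.4 15.9] ctr [562.3 108.5] box [[547.0, 127.0], [582.0, 125.0], [578.0, 90.0], [543.0, 92.0]]
  yellow world by corner (z40,z76): [([345.29998779296875, 185.8000030517578], [585.7, -287.9], [578.0, -278.6]), ([347.20001220703125, 170.39999389648438], [622.5, -294.3], [613.2, -284.7]), ([353.5, 171.1999969482422], [620.5, -308.9], [611.3, -298.7]), ([351.6000061035156, 186.60000610351562], [583.8, -302.3], [576.2, -292.5])]
slot tri [560.4 108.9  91.4]
head top edge yaw etc
```

Estimates so far:

| | x, y (mm) | yaw |
|---|---|---|
| Yellow key | (597.5, -293) | -8.7° |
| Keyhole | (560.3, 108.3) | about -6° |

I'll grasp at tool yaw 171.3°, so the last joint has room for the clockwise turn. First I translate above the key.

```bash
python3 -m handwheel '[0,50,-18,8,0,0,0, 0,50,-18,8,0,0,0, 0,50,-18,8,0,0,0, 0,50,-18,8,0,0,0, 0,50,-18,8,0,0,0, 0,50,-18,8,0,0,0, 0,50,-18,8,0,0,0, 0,50,-18,8,0,0,0, 0,0,0,0,0,0,-10,0,0,0,0,0,0,-10]' 20; cat >> h.py <<'E'
def go(p,yaw=None,s=None):
    s=s or manip.state();R=np.array(s['tool_rot']);P=np.array(s['position'])
    y=np.degrees(np.arctan2(R[1,0],R[0,0]))
    print('t %.2f pos %s yaw %.1f tilt %s w %.1f F %s T %s q7 %.2f'%(s['time'],P.round(1),y,R[:2,2].round(3),s['width'],np.round(s['wrist_force'],1),np.round(s['ft_torque'],2),s['qpos'][6]))
    print(' shift tool',(R.T@(np.array(p)-P)).round(1), '' if yaw is None else 'turn z %.1f'%(-((yaw-y+180)%360-180)))
E
python3 -c "
from h import *
go([597.5,-293,150],171.3)"
```

```text
time: 1.55
position: [605.6, -285.2, 155.1]
tool_rot: [[0.68, 0.733, -0.0], [0.733, -0.68, -0.001], [-0.001, 0.001, -1.0]]
wrist_force: [-0.3, -0.5, -0.3]
width: 87.9
t 1.55 pos [ 605.6 -285.2  155.1] yaw 47.2 tilt [-0.    -0.001] w 87.9 F [-0.3 -0.5 -0.3] T [ 0.   -0.01 -0.02] q7 -0.48
 shift tool [-11.2  -0.7   5.1] turn z -124.1
```

```bash
python3 -m handwheel '[0,0,0,0,0,0,-10.5,0,0,0,0,0,0,-10.5,0,0,0,0,0,0,-10.5,0,0,0,0,0,0,-10.5,0,0,0,0,0,0,-10.5,0,0,0,0,0,0,-10.5,0,0,0,0,0,0,-10.5,0,0,0,0,0,0,-10.5,0,0,0,0,0,0,-10.5,0,0,0,0,0,0,-10.5,0,0,0,0,0,0,-10.5]' ; python3 -c "
from h import *
go([597.5,-293,120],171.3)"
```

```text
time: 2.92
position: [605.1, -285.3, 153.9]
tool_rot: [[-0.967, 0.254, -0.002], [0.254, 0.967, -0.001], [0.002, -0.002, -1.0]]
wrist_force: [-0.5, -0.0, 0.4]
width: 88.1
t 2.92 pos [ 605.1 -285.3  153.9] yaw 165.3 tilt [-0.002 -0.001] w 88.1 F [-0.5 -0.   0.4] T [-0.02 -0.12 -0.02] q7 1.35
 shift tool [ 5.4 -9.3 34. ] turn z -6.0
```

```bash
python3 -m handwheel '[0,5.4,-9.3,34,0,0,-6,0,0,0,0,0,0,0]' ; python3 -c "
from h import *
go([597.5,-293,47],171.3)
c=cam('side');x,y=292,275;im=c['color'][y-60:y+60,x-70:x+70]
c2=cam('top');im2=c2['color'][178-60:178+60,350-70:350+70]
cv2.imwrite('pics/pre.png',cv2.cvtColor(cv2.resize(np.hstack([im,im2]),None,fx=2.8,fy=2.8,interpolation=cv2.INTER_CUBIC),cv2.COLOR_RGB2BGR))"
```

```text
time: 3.18
position: [597.3, -293.8, 119.5]
tool_rot: [[-0.989, 0.149, -0.002], [0.149, 0.989, -0.001], [0.001, -0.002, -1.0]]
wrist_force: [-0.8, 0.4, 0.1]
width: 87.7
t 3.17 pos [ 597.3 -293.8  119.5] yaw 171.4 tilt [-0.002 -0.001] w 87.7 F [-0.8  0.4  0.1] T [ 0.11 -0.15  0.06] q7 1.44
 shift tool [-0.2  0.9 72.5] turn z 0.1
```

View pics/pre.png

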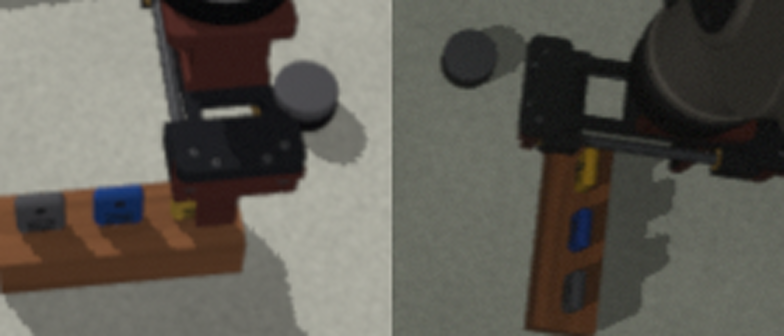

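The gripper straddles the yellow key. The blue key, grey key and lens case are all clear of the fingers. I'll descend and grip.

```bash
python3 -m handwheel '[0,0,0.9,25,0,0,0,0,0,0,25,0,0,0,0,0,0,15,0,0,0,0,0,0,7,0,0,0,0,0,0,0,0,0,0]' 20; python3 -c "
from h import *
go([597.5,-293,47],171.3)"; python3 -m handwheel '[1,0,0,0,0,0,0,1,0,0,0,0,0,0,1,0,0,0,0,0,0,1,0,0,0,0,0,0,1,0,0,0,0,0,0,1,0,0,0,0,0,0,1,0,0,0,0,0,0,1,0,0,0,0,0,0]' 20;python3 -c "
from h import *
go([597.5,-293,47],171.3)"
```

```text
time: 3.9
position: [608.1, -291.3, 57.0]
tool_rot: [[-0.988, 0.154, 0.016], [0.154, 0.988, -0.006], [-0.017, -0.004, -1.0]]
wrist_force: [-0.4, 0.6, -0.0]
width: 87.8
t 3.90 pos [ 608.1 -291.3   57. ] yaw 171.1 tilt [ 0.016 -0.006] w 87.8 F [-0.4  0.6 -0. ] T [ 0.11 -0.11 -0.02] q7 1.39
 shift tool [10.4 -3.3  9.8] turn z -0.2
time: 4.9
position: [609.3, -291.8, 59.3]
tool_rot: [[-0.988, 0.155, 0.019], [0.155, 0.988, -0.008], [-0.02, -0.005, -1.0]]
wrist_force: [0.1, -0.1, -0.1]
width: 11.1
t 4.90 pos [ 609.3 -291.8   59.3] yaw 171.1 tilt [ 0.019 -0.008] w 11.1 F [ 0.1 -0.1 -0.1] T [-0.06 -0.09 -0.02] q7 1.39
 shift tool [11.8 -2.9 12. ] turn z -0.2
```

```bash
python3 -c "
from h import *
print(np.round(manip.state()['qpos'],3))"; python3 -m handwheel '[0.7,0,0,0,0,0,0,0.7,0,0,0,0,0,0,0.7,0,0,0,0,0,0]' 20;python3 -c "
from h import *
print(np.round(manip.state()['qpos'],3))
go([597.5,-293,47],171.3)"
```

```text
[ 0.762  0.719 -0.595  1.66   0.495  0.896  1.389]
time: 5.28
position: [609.3, -291.9, 59.3]
tool_rot: [[-0.988, 0.155, 0.019], [0.155, 0.988, -0.008], [-0.02, -0.005, -1.0]]
wrist_force: [0.2, -0.6, -0.1]
width: 26.3
[ 0.762  0.719 -0.595  1.66   0.495  0.896  1.389]
t 5.28 pos [ 609.3 -291.9   59.3] yaw 171.1 tilt [ 0.019 -0.008] w 26.3 F [ 0.2 -0.6 -0.1] T [ 0.06 -0.09 -0.  ] q7 1.39
 shift tool [11.7 -2.9 12. ] turn z -0.2
```

```bash
python3 -m handwheel '[0.6,11.7,-2.2,0,-0.3,1.15,0,0.6,0,0,0,0,0,0]' 20;python3 -c "
from h import *
go([597.5,-293,47],171.3)";  python3 -m handwheel '[0.6,0,0,6,0,0,0,0.6,0,0,0,0,0,0,0.6,0,0,0,0,0,0]' 20;python3 -c "
from h import *
go([597.5,-293,47],171.3)"
```

```text
time: 5.52
position: [596.3, -292.3, 58.9]
tool_rot: [[-0.988, 0.155, -0.002], [0.155, 0.988, 0.001], [0.002, 0.001, -1.0]]
wrist_force: [-0.4, 0.3, 0.8]
width: 34.6
t 5.53 pos [ 596.3 -292.3   58.9] yaw 171.1 tilt [-0.002  0.001] w 34.6 F [-0.4  0.3  0.8] T [ 0.02 -0.17  0.07] q7 1.40
 shift tool [-1.3 -0.5 11.9] turn z -0.2
time: 5.9
position: [596.3, -292.3, 52.4]
tool_rot: [[-0.988, 0.155, -0.002], [0.155, 0.988, 0.001], [0.002, 0.001, -1.0]]
wrist_force: [-0.2, -0.6, 0.1]
width: 35.1
t 5.90 pos [ 596.3 -292.3   52.4] yaw 171.1 tilt [-0.002  0.001] w 35.1 F [-0.2 -0.6  0.1] T [ 0.04 -0.19  0.01] q7 1.40
 shift tool [-1.3 -0.5  5.3] turn z -0.2
```

```bash
python3 -m handwheel '[0.6,-1.3,-0.3,5.2,0,0,0,0.6,0,0,0,0,0,0,1,0,0,0,0,0,0,1,0,0,0,0,0,0,1,0,0,0,0,0,0,1,0,0,0,0,0,0,1,0,0,0,0,0,0]' 20;python3 -c "
from h import *
go([597.5,-293,47],171.3)"
```

```text
time: 6.78
position: [597.9, -292.3, 46.8]
tool_rot: [[-0.988, 0.155, -0.002], [0.155, 0.988, 0.002], [0.002, 0.001, -1.0]]
wrist_force: [-0.0, 0.5, -0.9]
width: 10.5
t 6.78 pos [ 597.9 -292.3   46.8] yaw 171.1 tilt [-0.002  0.002] w 10.5 F [-0.   0.5 -0.9] T [ 0.12 -0.16 -0.  ] q7 1.39
 shift tool [ 0.3 -0.8 -0.2] turn z -0.2
```

```bash
python3 -m handwheel '[1,0,0,0,0,0,0,1,0,0,-8,0,0,0,1,0,0,-8,0,0,0,1,0,0,-10,0,0,0,1,0,0,-12,0,0,0,1,0,0,0,0,0,0]' 45;python3 -c "
from h import *
go([560.3,108.3,175],174)"
```

```text
time: 7.52
position: [598.6, -292.7, 88.7]
tool_rot: [[-0.988, 0.155, -0.0], [0.155, 0.988, 0.001], [0.0, 0.001, -1.0]]
wrist_force: [0.3, -0.2, 0.2]
width: 10.7
t 7.53 pos [ 598.6 -292.7   88.7] yaw 171.1 tilt [-0.     0.001] w 10.7 F [ 0.3 -0.2  0.2] T [ 0.03 -0.12  0.03] q7 1.42
 shift tool [ 99.9 390.3 -85.9] turn z -2.9
```

```bash
python3 -m handwheel '[1,0,0,-28,0,0,0,1,0,0,-28,0,0,0,1,0,0,-20,0,0,0,1,12,45,0,0,0,-1,1,12,45,0,0,0,-1,1,12,45,0,0,0,-1,1,12,45,0,0,0,0,1,12,45,0,0,0,0,1,12,45,0,0,0,0,1,10,40,0,0,0,0,1,8,30,0,0,0,0,1,5,20,0,0,0,0]';  python3 -c "
from h import *
go([560.3,108.3,165],174)"
```

```text
time: 9.02
position: [543.5, 83.8, 167.0]
tool_rot: [[-0.994, 0.107, -0.001], [0.107, 0.994, -0.001], [0.001, -0.001, -1.0]]
wrist_force: [0.3, -0.6, 0.3]
width: 10.8
t 9.03 pos [543.5  83.8 167. ] yaw 173.9 tilt [-0.001 -0.001] w 10.8 F [ 0.3 -0.6  0.3] T [-0.   -0.14 -0.02] q7 0.87
 shift tool [-14.1  26.2   2. ] turn z -0.1
```

```bash
python3 -m handwheel '[1,-14.1,26.2,0,0,0,0,1,0,0,0,0,0,0,1,0,0,20,0,0,0,1,0,0,0,0,0,0]';  python3 -c "
from h import *
go([560.3,108.3,140],174)
s=manip.state();P=np.array(s['position'])
x,y=225,115
c=cam('side','side1.png');print('proj TCP,tip,mouth',proj(c,[P,P-[0,0,37.8],[560.3,108.3,93]]).round(1).tolist())
im=cv2.resize(c['color'][y-45:y+45,x-45:x+45],None,fx=6.2,fy=6.2,interpolation=cv2.INTER_CUBIC)
c=cam('top','top1.png');print('proj',proj(c,[P,P-[0,0,37.8],[560.3,108.3,93]]).round(1).tolist())
cv2.imwrite('pics/hov.png',cv2.cvtColor(im,cv2.COLOR_RGB2BGR))"
```

```text
time: 9.52
position: [558.7, 109.0, 145.1]
tool_rot: [[-0.995, 0.104, -0.003], [0.104, 0.995, -0.002], [0.003, -0.003, -1.0]]
wrist_force: [0.5, 0.1, 0.1]
width: 10.6
t 9.53 pos [558.7 109.  145.1] yaw 174.0 tilt [-0.003 -0.002] w 10.6 F [0.5 0.1 0.1] T [ 0.06 -0.13 -0.01] q7 0.80
 shift tool [-1.7 -0.6  5.1] turn z 0.0
proj TCP,tip,mouth [[222.5, 112.3], [223.4, 125.5], [224.5, 130.5]]
proj [[162.2, 188.6], [166.6, 192.2], [168.5, 192.8]]
```

View pics/hov.png

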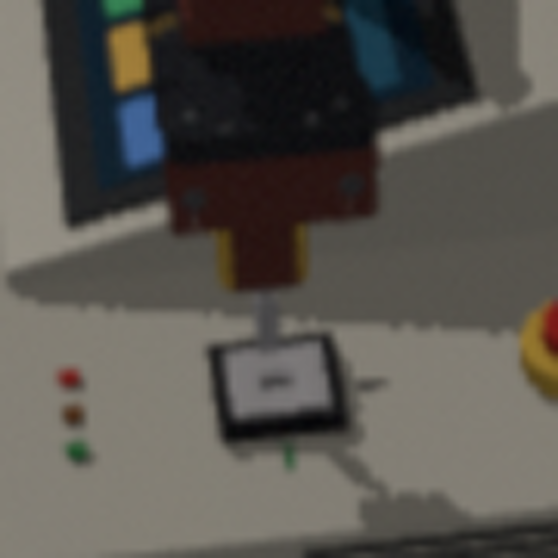

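View pics/top1.png

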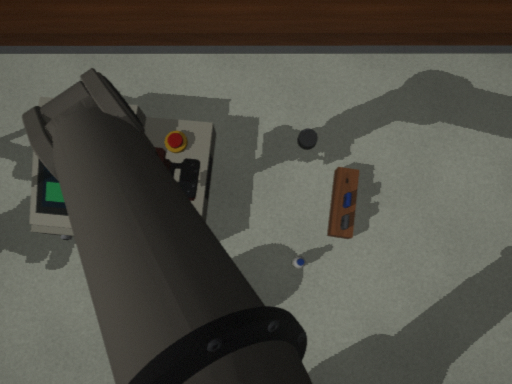

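The side view shows the blade hanging just above the slot at about (223,125), with the slot near (224,131). The top view is blocked by the arm, so I'll measure the blade and slot offset from the side picture.

```bash
python3 - <<'E'
from h import *
c=cam('side');g=cv2.cvtColor(c['color'],cv2.COLOR_RGB2GRAY).astype(int);s=manip.state();P=np.array(s['position'])
print('cols 214..236');
for r in range(112,136): print(r,g[r,214:237])
for x in (-4.5,4.5): print(proj(c,[P+np.array([x,-.5*x*0-1.6,-z]) for z in (10,14,20,30,37.8)]).round(1).tolist())
E
```

```text
cols 214..236
112 [80 78 71 64 34 25 25 28 25 27 27 27 26 29 47 65 72 82 84 83 84 84 84]
113 [85 86 71 64 37 27 24 28 26 28 27 27 25 30 44 68 76 83 83 84 84 84 83]
114 [84 85 72 64 39 29 27 26 27 29 30 27 29 33 46 71 81 83 84 84 83 83 84]
115 [83 81 72 64 47 36 37 34 39 38 47 48 50 56 63 77 83 84 84 84 84 84 84]
116 [84 82 79 75 64 68 69 68 69 64 68 72 74 77 79 82 83 84 84 83 84 84 83]
117 [84 83 83 82 80 82 82 86 85 73 74 78 82 83 83 84 83 84 84 84 84 84 85]
118 [84 84 86 83 83 84 84 82 79 71 74 78 82 84 84 83 84 84 84 84 83 84 85]
119 [87 86 84 83 84 84 84 81 73 71 73 77 83 83 84 84 83 84 83 84 83 84 83]
120 [110 106  90  87  88  88  87  82  73  71  73  79  86  87  85  86  86  84
  84  84  85  83  84]
121 [124 122 114 112 112 111 109  96  79  72  78  95 109 106  91  94 104  91
  87  88  87  86  87]
122 [125 126 125 125 125 124 119 100  79  73  77  97 120 120 111 112 117 110
 107 109 112 112 111]
123 [126 126 127 125 124 124 120 106  80  72  74  90 115 108 102  94  95  91
  87  98 121 125 125]
124 [123 122 122 118 108 104  96  90  82  73  73  77  79  71  68  61  60  58
  47  75 120 
[... 559 characters left out ...]
1 111 119 119 118 112
  89  35  38  69  96]
131 [ 62  32  70 115 119 118 117 108  82  71  71  73  85 104 119 119 118 116
 100  38  32  61  88]
132 [ 67  31  65 114 119 118 117 110  87  86  97  98 105 112 120 119 119 115
 102  47  28  55  83]
133 [ 68  29  58 105 119 118 117 116 110 110 115 116 117 119 122 120 118 117
 104  58  26  49  83]
134 [ 82  33  47  91 117 118 118 118 118 117 117 118 118 120 120 118 117 114
 102  63  26  47  81]
135 [100  37  40  84 116 117 116 116 115 115 115 114 114 114 106  91  87  83
  78  53  26  42  75]
[[221.5, 115.5], [221.6, 116.9], [221.7, 119.1], [222.0, 122.5], [222.2, 125.2]]
[[225.5, 114.9], [225.6, 116.3], [225.7, 118.4], [225.9, 121.9], [226.1, 124.6]]
```

```bash
python3 -m handwheel '[1,-1.2,-0.4,5,0.1,-0.1,0,1,0,0,4,0,0,0,1,0,0,0,0,0,0]';  python3 -c "
from h import *
go([559.8,108.6,127],174)"; python3 -m handwheel '[1,0,0,2.5,0,0,0,1,0,0,2.5,0,0,0,1,0,0,0,0,0,0]';  python3 -c "
from h import *
go([559.8,108.6,127],174)"
```

```text
time: 10.05
position: [561.9, 108.6, 138.1]
tool_rot: [[-0.994, 0.106, 0.003], [0.106, 0.994, -0.003], [-0.003, -0.003, -1.0]]
wrist_force: [0.2, 0.6, 0.2]
width: 10.9
t 10.05 pos [561.9 108.6 138.1] yaw 173.9 tilt [ 0.003 -0.003] w 10.9 F [0.2 0.6 0.2] T [ 0.14 -0.11 -0.01] q7 0.79
 shift tool [ 2.1 -0.2 11.1] turn z -0.1
time: 10.42
position: [561.9, 108.7, 132.9]
tool_rot: [[-0.994, 0.105, 0.003], [0.105, 0.994, -0.003], [-0.003, -0.003, -1.0]]
wrist_force: [-1.2, -0.4, 0.1]
width: 10.6
t 10.43 pos [561.9 108.7 132.9] yaw 173.9 tilt [ 0.003 -0.003] w 10.6 F [-1.2 -0.4  0.1] T [ 0.06 -0.09 -0.  ] q7 0.79
 shift tool [ 2.1 -0.3  5.9] turn z -0.1
```

```bash
python3 -m handwheel '[1,2.0,-0.2,0,0.15,0.15,0,1,0,0,0,0,0,0]';  python3 -c "
from h import *
go([559.8,108.6,127],174)"; python3 -m handwheel '[1,0,0,2,0,0,0,1,0,0,2,0,0,0]';  python3 -c "
from h import *
go([559.8,108.6,127],174)"; python3 -m handwheel '[1,0,0,2,0,0,0,1,0,0,2,0,0,0]';  python3 -c "
from h import *
go([559.8,108.6,123],174)"
```

```text
time: 10.68
position: [559.8, 108.8, 133.0]
tool_rot: [[-0.994, 0.105, 0.0], [0.105, 0.994, -0.006], [-0.001, -0.006, -1.0]]
wrist_force: [0.1, -0.5, 0.6]
width: 10.7
t 10.68 pos [559.8 108.8 133. ] yaw 174.0 tilt [ 0.    -0.006] w 10.7 F [ 0.1 -0.5  0.6] T [ 0.08 -0.15  0.01] q7 0.79
 shift tool [-0.  -0.2  6. ] turn z -0.0
time: 10.92
position: [560.0, 108.8, 129.0]
tool_rot: [[-0.994, 0.105, 0.001], [0.105, 0.994, -0.006], [-0.001, -0.006, -1.0]]
wrist_force: [0.1, 0.7, 0.1]
width: 10.8
t 10.93 pos [560.  108.8 129. ] yaw 174.0 tilt [ 0.001 -0.006] w 10.8 F [0.1 0.7 0.1] T [ 0.05 -0.08 -0.03] q7 0.78
 shift tool [ 0.2 -0.2  2. ] turn z -0.0
time: 11.18
position: [560.0, 108.9, 124.7]
tool_rot: [[-0.994, 0.105, 0.001], [0.105, 0.994, -0.005], [-0.001, -0.005, -1.0]]
wrist_force: [-0.6, 0.6, 0.2]
width: 10.9
t 11.18 pos [560.  108.9 124.7] yaw 173.9 tilt [ 0.001 -0.005] w 10.9 F [-0.6  0.6  0.2] T [ 0.17 -0.07 -0.02] q7 0.78
 shift tool [ 0.2 -0.4  1.7] turn z -0.1
```

It entered cleanly, about 6 mm deep with no force. Now down to the first pins.

```bash
python3 -m handwheel '[1,0,-0.2,2,-0.3,0,0,1,0,0,2,0,0,0]';  python3 -c "
from h import *
go([560,108.6,118.8],174)"; python3 -m handwheel '[1,0,0,1.5,0,0,0,1,0,0,1,0,0,0]';  python3 -c "
from h import *
go([560,108.6,118],174)"; python3 -m handwheel '[1,0,0,1,0,0,0,1,0,0,1,0,0,0]';  python3 -c "
from h import *
go([560,108.6,118],174)"
```

```text
time: 11.42
position: [560.1, 108.8, 120.4]
tool_rot: [[-0.994, 0.105, 0.001], [0.105, 0.994, 0.0], [-0.001, 0.001, -1.0]]
wrist_force: [-0.6, -0.4, 0.2]
width: 10.7
t 11.43 pos [560.1 108.8 120.4] yaw 174.0 tilt [0.001 0.   ] w 10.7 F [-0.6 -0.4  0.2] T [ 0.08 -0.13 -0.04] q7 0.78
 shift tool [ 0.  -0.2  1.6] turn z -0.0
time: 11.68
position: [560.5, 108.8, 118.0]
tool_rot: [[-0.994, 0.105, 0.002], [0.105, 0.994, 0.001], [-0.002, 0.001, -1.0]]
wrist_force: [1.0, -0.3, 2.4]
width: 10.8
t 11.68 pos [560.5 108.8 118. ] yaw 173.9 tilt [0.002 0.001] w 10.8 F [ 1.  -0.3  2.4] T [-0.   -0.34 -0.01] q7 0.78
 shift tool [ 0.5 -0.3 -0. ] turn z -0.1
time: 11.92
position: [561.1, 108.9, 117.2]
tool_rot: [[-0.994, 0.106, 0.003], [0.106, 0.994, -0.0], [-0.003, 0.0, -1.0]]
wrist_force: [-2.8, -1.2, 9.6]
width: 10.8
t 11.93 pos [561.1 108.9 117.2] yaw 173.9 tilt [ 0.003 -0.   ] w 10.8 F [-2.8 -1.2  9.6] T [-0.27  0.61 -0.01] q7 0.78
 shift tool [ 1.  -0.4 -0.8] turn z -0.1
```

First pins reached at 9.6 N. I'll wiggle along the slot with a gentle push.

```bash
python3 -m handwheel '[1,2,-0.2,1.2,0,0.15,0,1,-1.8,0,1.2,0,0,0,1,2,0,1.2,0,0,0,1,-1.8,0,1.2,0,0,0]';  python3 -c "
from h import *
go([560,108.6,118],174)"
```

```text
time: 12.42
position: [561.5, 108.7, 115.4]
tool_rot: [[-0.994, 0.106, 0.003], [0.106, 0.994, -0.002], [-0.003, -0.001, -1.0]]
wrist_force: [-5.7, 0.7, 8.0]
width: 10.9
t 12.43 pos [561.5 108.7 115.4] yaw 173.9 tilt [ 0.003 -0.002] w 10.9 F [-5.7  0.7  8. ] T [0.02 1.51 0.04] q7 0.77
 shift tool [ 1.5 -0.3 -2.6] turn z -0.1
```

```bash
python3 -m handwheel '[1,2.4,-0.2,1.2,0,0.2,0,1,-1.6,0,1.2,0,0,0,1,2,0,1.2,0,0,0,1,-1.5,0,1.2,0,0,0,1,1,0,0,0,0,0]';  python3 -c "
from h import *
go([560,108.6,118],174)"
```

```text
time: 13.05
position: [560.7, 108.8, 110.3]
tool_rot: [[-0.994, 0.106, 0.002], [0.106, 0.994, -0.0], [-0.002, -0.0, -1.0]]
wrist_force: [4.2, 0.1, -1.5]
width: 10.8
t 13.05 pos [560.7 108.8 110.3] yaw 173.9 tilt [ 0.002 -0.   ] w 10.8 F [ 4.2  0.1 -1.5] T [-0.02 -1.31 -0.02] q7 0.77
 shift tool [ 0.7 -0.3 -7.7] turn z -0.1
```

```bash
python3 -m handwheel '[1,-0.4,-0.1,1.5,0,0.1,0,1,0,0,1.5,0,0,0,1,0,0,1.5,0,0,0]';  python3 -c "
from h import *
go([561,108.6,106],174)";python3 -m handwheel '[1,1.5,0,1.2,0,0.1,0,1,-1.6,0,1.2,0,0,0,1,1.7,0,1.2,0,0,0,1,-1.6,0,1.2,0,0,0,1,0.8,0,0,0,0,0]';  python3 -c "
from h import *
go([561,108.6,100],174)"
```

```text
time: 13.42
position: [560.8, 108.8, 105.7]
tool_rot: [[-0.994, 0.106, -0.0], [0.106, 0.994, -0.0], [0.0, -0.0, -1.0]]
wrist_force: [-0.2, 0.3, 5.7]
width: 10.7
t 13.43 pos [560.8 108.8 105.7] yaw 173.9 tilt [-0. -0.] w 10.7 F [-0.2  0.3  5.7] T [-0.02 -0.16  0.  ] q7 0.77
 shift tool [-0.2 -0.2 -0.3] turn z -0.1
time: 14.05
position: [561.0, 109.3, 104.6]
tool_rot: [[-0.994, 0.107, 0.001], [0.107, 0.994, -0.002], [-0.001, -0.002, -1.0]]
wrist_force: [2.8, -1.8, 4.3]
width: 10.8
t 14.05 pos [561.  109.3 104.6] yaw 173.9 tilt [ 0.001 -0.002] w 10.8 F [ 2.8 -1.8  4.3] T [-0.31 -0.75 -0.03] q7 0.76
 shift tool [-0.  -0.6  4.6] turn z -0.1
```

Second pins reached. Same wiggle, pushing slightly harder.

```bash
python3 -m handwheel '[1,-0.9,-0.5,1.6,0,0,0,1,1.8,0,1.6,0,0,0,1,-1.7,0,1.6,0,0,0,1,1.8,0,1.6,0,0,0,1,-1.0,0,0.5,0,0,0]';  python3 -c "
from h import *
go([561,108.8,100],174)"
```

```text
time: 14.68
position: [560.8, 109.4, 99.7]
tool_rot: [[-0.994, 0.107, 0.002], [0.107, 0.994, -0.003], [-0.002, -0.003, -1.0]]
wrist_force: [-5.8, -0.8, 14.1]
width: 10.6
t 14.68 pos [560.8 109.4  99.7] yaw 173.9 tilt [ 0.002 -0.003] w 10.6 F [-5.8 -0.8 14.1] T [-0.05  1.27 -0.05] q7 0.75
 shift tool [-0.2 -0.6 -0.3] turn z -0.1
```

TCP is at 99.7 mm with 14 N, which is where I expect it to be home. I'll check by pressing a little more and looking.

```bash
python3 -m handwheel '[1,0.3,-0.4,0.8,0,0,0,1,0,0,0.8,0,0,0,1,0,0,0.3,0,0,0]';  python3 -c "
from h import *
go([561,108.8,100],174)
c=cam('side');x,y=225,122
cv2.imwrite('pics/home.png',cv2.cvtColor(cv2.resize(c['color'][y-30:y+30,x-40:x+40],None,fx=8,fy=8,interpolation=cv2.INTER_CUBIC),cv2.COLOR_RGB2BGR))"
```

```text
time: 15.05
position: [560.7, 109.4, 99.8]
tool_rot: [[-0.994, 0.107, 0.002], [0.107, 0.994, -0.004], [-0.003, -0.003, -1.0]]
wrist_force: [-0.2, -1.5, 3.1]
width: 10.9
t 15.05 pos [560.7 109.4  99.8] yaw 173.9 tilt [ 0.002 -0.004] w 10.9 F [-0.2 -1.5  3.1] T [-0.01 -0.23  0.05] q7 0.75
 shift tool [-0.3 -0.6 -0.2] turn z -0.1
```

View pics/home.png

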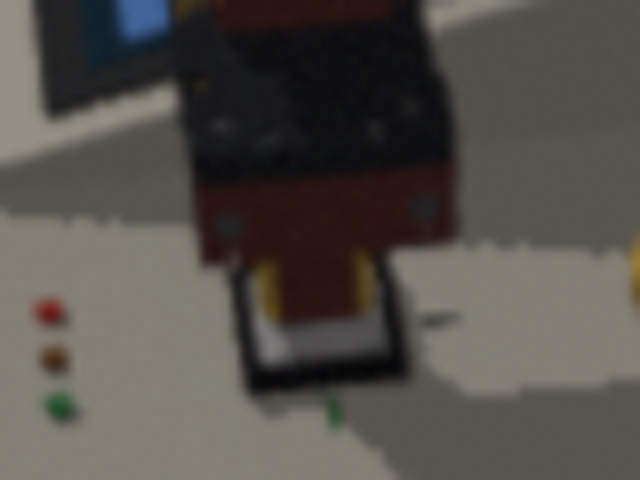

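The head is sitting on the plate, slightly left of centre in the fingers, and z no longer moves under the push. Now turning clockwise (positive about tool z), watching the forces.

```bash
python3 -m handwheel '[1,0,-0.2,0.4,0,0.1,0,1,0,0,0.3,0,0,9,1,0,0,0.3,0,0,9,1,0,0,0.3,0,0,9]';  python3 -c "
from h import *
go([560.5,109,99.8],84)"; python3 -m handwheel '[1,0,0,0.3,0,0,9,1,0,0,0.3,0,0,9,1,0,0,0.3,0,0,0]';  python3 -c "
from h import *
go([560.5,109,99.8],84)"
```

```text
time: 15.6
position: [561.1, 109.3, 99.7]
tool_rot: [[-0.829, 0.559, 0.001], [0.559, 0.829, -0.003], [-0.003, -0.002, -1.0]]
wrist_force: [-0.1, -0.9, 4.7]
width: 10.9
t 15.60 pos [561.1 109.3  99.7] yaw 146.0 tilt [ 0.001 -0.003] w 10.9 F [-0.1 -0.9  4.7] T [-0.09  0.01  0.11] q7 0.33
 shift tool [ 0.4 -0.5 -0.1] turn z 62.0
time: 15.98
position: [561.1, 109.3, 99.8]
tool_rot: [[-0.608, 0.794, 0.001], [0.794, 0.608, -0.004], [-0.004, -0.001, -1.0]]
wrist_force: [0.2, -1.2, 5.8]
width: 10.7
t 15.97 pos [561.1 109.3  99.8] yaw 127.5 tilt [ 0.001 -0.004] w 10.7 F [ 0.2 -1.2  5.8] T [-0.15 -0.04 -0.03] q7 0.05
 shift tool [ 0.1 -0.7 -0. ] turn z 43.5
```

```bash
python3 -m handwheel '[1,0,0,0.3,0,0,9,1,0,0,0.3,0,0,9,1,0,0,0.3,0,0,9,1,0,0,0.3,0,0,0]';  python3 -c "
from h import *
go([560.5,109,99.8],72.5)"; python3 -m handwheel '[1,0,0,0.3,0,0,9,1,0,0,0.3,0,0,9,1,0,0,0.3,0,0,0,1,0,0,0,0,0,0]';  python3 -c "
from h import *
go([560.5,109,99.8],72.5)"
```

```text
time: 16.48
position: [561.1, 109.3, 99.8]
tool_rot: [[-0.178, 0.984, 0.001], [0.984, 0.178, -0.005], [-0.005, 0.0, -1.0]]
wrist_force: [0.5, -0.8, 6.1]
width: 10.8
t 16.48 pos [561.1 109.3  99.8] yaw 100.2 tilt [ 0.001 -0.005] w 10.8 F [ 0.5 -0.8  6.1] T [-0.12  0.04 -0.04] q7 -0.36
 shift tool [-0.2 -0.6 -0. ] turn z 27.7
time: 16.98
position: [561.1, 109.3, 99.8]
tool_rot: [[0.134, 0.991, 0.001], [0.991, -0.134, -0.005], [-0.005, 0.002, -1.0]]
wrist_force: [0.7, -0.2, 3.1]
width: 10.7
t 16.98 pos [561.1 109.3  99.8] yaw 82.3 tilt [ 0.001 -0.005] w 10.7 F [ 0.7 -0.2  3.1] T [-0.04 -0.18  0.01] q7 -0.64
 shift tool [-0.4 -0.5  0. ] turn z 9.8
```

```bash
python3 -m handwheel '[1,0,0,0.3,0,0,6,1,0,0,0.3,0,0,0]';  python3 -c "
from h import *
go([560.5,109,99.8],72.5)"; python3 -m handwheel '[1,0,0,0.3,0,0,4,1,0,0,0.3,0,0,0]';  python3 -c "
from h import *
go([560.5,109,99.8],72.5)"; python3 -m handwheel '[1,0,0,0.3,0,0,4,1,0,0,0.3,0,0,0]';  python3 -c "
from h import *
for i in range(3): go([560.5,109,99.8],72.5)"
```

```text
time: 17.23
position: [561.0, 109.3, 99.7]
tool_rot: [[0.236, 0.972, 0.001], [0.972, -0.236, -0.005], [-0.005, 0.002, -1.0]]
wrist_force: [-0.2, -0.8, 5.9]
width: 10.9
t 17.23 pos [561.  109.3  99.7] yaw 76.3 tilt [ 0.001 -0.005] w 10.9 F [-0.2 -0.8  5.9] T [-0.15  0.16 -0.03] q7 -0.73
 shift tool [-0.4 -0.5 -0.1] turn z 3.8
time: 17.48
position: [561.0, 109.3, 99.8]
tool_rot: [[0.301, 0.954, 0.001], [0.954, -0.301, -0.006], [-0.005, 0.003, -1.0]]
wrist_force: [0.0, -0.7, 6.8]
width: 10.8
t 17.48 pos [561.  109.3  99.8] yaw 72.5 tilt [ 0.001 -0.006] w 10.8 F [ 0.  -0.7  6.8] T [-0.17  0.1   0.01] q7 -0.79
 shift tool [-0.4 -0.4 -0. ] turn z -0.0
time: 17.73
position: [561.0, 109.3, 99.7]
tool_rot: [[0.365, 0.931, 0.001], [0.931, -0.365, -0.006], [-0.005, 0.003, -1.0]]
wrist_force: [-0.5, -1.4, 6.9]
width: 10.5
t 17.73 pos [561.  109.3  99.7] yaw 68.6 tilt [ 0.001 -0.006] w 10.5 F [-0.5 -1.4  6.9] T [-0.02  0.12  0.07] q7 -0.85
 shift tool [-0.5 -0.4 -0.1] turn z -3.9
t 17.73 pos [561.  109.3  99.7] yaw 68.6 tilt [ 0.001 -0.006] w 10.5 F [-0.5 -1.4  6.9] T [-0.02  0.12  0.07] q7 -0.85
 shift tool [-0.5 -0.4 -0.1] turn z -3.9
t 17.73 pos [561.  109.3  99.7] yaw 68.6 tilt [ 0.001 -0.006] w 10.5 F [-0.5 -1.4  6.9] T [-0.02  0.12  0.07] q7 -0.85
 shift tool [-0.5 -0.4 -0.1] turn z -3.9
```

```bash
for i in 1 2 3 4; do python3 -m handwheel '[1,0,0,0.2,0,0,0]' >/dev/null; python3 -c "
from h import *
go([560.5,109,99.8],72.5)"|head -1; done; for i in 1 2; do python3 -m handwheel '[1,0,0,0.3,0,0,3,1,0,0,0.2,0,0,0]'>/dev/null;  python3 -c "
from h import *
go([560.5,109,99.8],72.5)"|head -1;done; python3 -c "
from h import *
c=cam('side');x,y=225,122
cv2.imwrite('pics/turn.png',cv2.cvtColor(cv2.resize(c['color'][y-30:y+30,x-40:x+40],None,fx=8,fy=8,interpolation=cv2.INTER_CUBIC),cv2.COLOR_RGB2BGR))"
```

```text
t 17.85 pos [561.  109.3  99.8] yaw 68.7 tilt [ 0.001 -0.006] w 10.8 F [-0.2 -0.9  5.4] T [-0.03  0.06  0.1 ] q7 -0.84
t 17.98 pos [561.1 109.3  99.8] yaw 68.9 tilt [ 0.001 -0.006] w 10.8 F [ 0.7 -0.2  7.2] T [-0.09 -0.01  0.04] q7 -0.84
t 18.10 pos [561.1 109.3  99.7] yaw 69.0 tilt [ 0.001 -0.006] w 10.4 F [ 0.1 -0.6  5.7] T [0.03 0.15 0.08] q7 -0.84
t 18.23 pos [561.1 109.4  99.8] yaw 69.1 tilt [ 0.001 -0.006] w 10.9 F [-1.1 -0.2  5.9] T [-0.06  0.04  0.09] q7 -0.84
t 18.48 pos [561.  109.4  99.7] yaw 66.3 tilt [ 0.001 -0.006] w 10.5 F [ 0.5 -0.9  5.4] T [-0.13 -0.    0.17] q7 -0.88
t 18.73 pos [561.1 109.5  99.8] yaw 63.5 tilt [ 0.001 -0.006] w 10.6 F [-0.2 -0.2  5.9] T [-0.14 -0.03  0.26] q7 -0.92
```

View pics/turn.png

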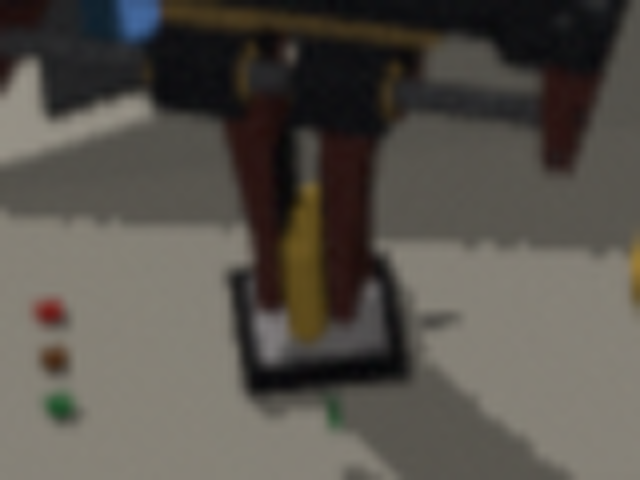

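The key is turned edge-on with its head on the plate and the fingers still gripping. Torque is rising (0.09, 0.17, 0.26 N m), so the plug is against its stop. One settling hold, then I hand it in.

```bash
python3 -m handwheel '[1,0,0,0.2,0,0,0.5,1,0,0,0.2,0,0,0.3]' 45 >/dev/null; python3 -c "
from h import *
go([560.5,109,99.8],63)
print(np.abs(manip.state()['qd']).max())
print(manip.close_job())
go([560.5,109,99.8],63)"
```

```text
t 19.02 pos [561.  109.5  99.7] yaw 63.1 tilt [ 0.001 -0.006] w 10.6 F [-0.9 -1.3  7.1] T [-0.14  0.07  0.29] q7 -0.93
 shift tool [-0.6 -0.2 -0.1] turn z 0.1
0.019127451654009985
the job is handed in; nothing more can be done
None
the job is handed in; nothing more can be done
```

I took the yellow key from the stand, worked it past both sticky pin pairs with small wiggles, seated it and turned it clockwise against the stop. I handed in at 19 s, with the key still gripped at the 45 N setting and held turned. The job reports no verdict, so these are my own last checks.

- **Seating:** with the head on the face plate, the tool stopped at the height I expected. Pressing further did not move it, and the picture showed the head on the plate. The highest upward force I read at the end of a move was about 14 N.
- **Turn:** the hand turned about 111°, and the resisting torque rose to about 0.29 N m, well above the spring's 0.07, so the plug is on its stop. The plug angle itself can't be read directly.
- **Final hold:** the arm was nearly still (0.02 rad/s at most), tilted 0.006 rad, and the finger opening was 10.6 mm on the 11 mm head.

**What went wrong or disagreed:**
- **First grasp:** it drifted about 11 mm sideways, so I opened and gripped again before lifting.
- **Keyhole position:** the two cameras differed by about 3 mm, so I relied on the side view and on feel.
- **Objects to leave alone:** the last picture to show the other keys, drops bottle and lens case was before insertion, and none had visibly moved. I did not check them or the stop button again afterwards.

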